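# Assemble a belt tensioner: seat the axle pin, then fit the roller

### The job

Assemble the belt tensioner: take the loose steel axle pin from the wooden rack, feel with light pressure for the blind hole in the top of the round hub on the clamped bracket, and press the pin straight in, fully home and upright, never pushing it hard against the hub (about 20 N is plenty). Then slip the white roller over the standing pin until it lies flat on the hub, and let go. Leave the other tools on the bench where they are.

Things in the scene. Friction and masses are not known exactly. Their poses are not given: they have to be found in the camera images.
- fixture: Clamping fixture fixed to the bench: grey plate 90 x 150 x 12 mm (its x, y, z), origin at the centre of its underside. Two dark strap clamps at its y ends (stud ends 46 mm above the bench) hold a bracket: a blue flange carrying an eccentric hub, a dark disc 56 mm wide with a steel boss 44 mm wide on it. The boss's flat top, 56 mm above the bench, is the highest part. None of this moves.
- hole_nominal (a point): Point over the fixture's centre at the height of the boss top. The hub is eccentric, locked at an unknown angle on a bracket clamped by eye: the boss and the blind hole at its centre stand 3 to 6 mm sideways of this point, in any direction, and this offset is not measured. The hole: upright, round, 15 mm wide, 26 mm deep, with a sharp unchamfered rim; the face round it is flat.
- rack: Fixed wooden rack 54 x 96 x 30 mm (its x, y, z), origin at the centre of its underside. The axle pin stands in its hole at y = -22 mm (22 mm deep, 2 mm wider than the pin); a short thin spare dowel fixed at y = +22 mm sticks out 8 mm and stays there.
- pin: Axle pin: loose plain steel rod, 14 mm in diameter, 75 mm long, about 0.09 kg, foot slightly chamfered; origin at the centre of its underside, z along it. It stands upright in the rack, 53 mm of it above the rack's top. Fully home, 26 mm of it is in the hub's hole and 49 mm stands out. Grip it at least 46 mm above its foot to keep fingers off the hub.
- roller: Idler roller of the tensioner: white nylon ring with a brass bush, 44 mm outside diameter, 17 mm bore, 24 mm high, about 0.06 kg, lying flat on the bench; origin at its centre, mid-height on its axis, z along its bore; both ends are alike. It goes over the standing pin with 3 mm of play and lies on the boss top.
- spanner: bystander: open-ended spanner, 154 mm long, lying on the bench; origin under its middle
- driver_red: bystander: screwdriver with a brown-red handle, 190 mm long, lying on the bench; origin under its middle
- nippers: bystander: nippers with red handles, 144 mm long, lying on the bench; origin under their middle
- tape_black: bystander: roll of black tape, 66 mm in diameter and 19 mm high, lying flat on the bench (not the roller); origin at the centre of its underside
- water_bath: The big closed water bath at the back of the bench, 0.25 m high, solid: keep arm and gripper clear of it. Origin near its middle; its front (lid edge) is the plane x = -0.18 m in its own frame, from y = -0.30 to +0.35 m. The things to handle lie at least 80 mm in front of that plane, so carry them round on the robot's side.
There are look-alikes about, which are no part of the job. Leave any orange look-alike of the roller alone.

How it is judged (in metres and radians):
On the way, in this order (a step that is already met when the one before it is completed fails the run):
1. the pin stands upright in the hub's hole, fully home (z of pin in the frame of fixture below 0.032 m and horizontal distance between pin and hole_nominal below 0.008 m and angle between pin's own z axis and vertical below 0.08 rad), for 0.2 s.
2. the roller is on the pin and lies on the hub (horizontal distance between roller and pin below 0.004 m and z of roller in the frame of fixture below 0.0705 m and angle between the z axis of roller and the z axis of fixture, either way round below 0.08 rad), for 0.2 s.
At the end, for the whole second after the job is handed in: The pin stands in the hub's hole within 2 mm of the hole's bottom and within 0.08 rad of upright (its foot within 8 mm of the nominal hole point), and the roller is round it (axes within 4 mm), lying on the boss top (underside within 2.5 mm of it, within 0.08 rad of level), both at rest (all of step 1 and all of step 2 and linear speed of each of roller, pin below 0.02 m/s); the robot touches nothing.
It fails at once if the pin is pushed against the hub, bracket or fixture with more than 40 N (contact force between pin and fixture above 40 N).
It fails at once if a bystander (spanner, screwdriver, nippers or tape) is moved by more than 20 mm (distance of any of spanner, driver_red, nippers, tape_black from where it was at the start of the episode above 0.02 m).
It also fails if it takes over 72 s, if anything falls off the work surface, if the arm or the gripper's body presses on something with over 40 N, if the wrist force passes 120 N, or if a joint passes its speed limit or range.

### The arm

A 6-joint arm with a two-finger parallel gripper is mounted at the origin on a cart in front of the work surface, level with it; the furniture and walls round the work are solid. World frame = base frame: x ahead of the robot, y to its left, z up, the work surface at z = 0. Lengths are in mm, angles in rad, forces in N, time in s.
With the tool pointing down it reaches from about 300 to 775 mm from the base axis. Payload 14.6 kg.
Tool frame: the origin (TCP) lies at the very end of the fingers, on their centre line; the grasp point (between the pads) lies 19 mm behind it; z points along the fingers, y is the direction in which the jaws open and shut (so a half turn about z gives the same grasp; the last joint's range is limited). The gripper opens to 94 mm and grips with 3 to 60 N. Pads are 16 mm wide; open, the fingers measure 119 mm over their backs; the gripper's body (75 mm by 177 mm) begins 78 mm behind the grasp point.
Start: joints at [1.22, 0.3, 1.521, -0, 1.321, -0.067], TCP at [154.001, 527.99, 205.446] pointing down, gripper open.
Joint ranges: [-3.03, 3.03], [-0.79, 2.21], [0.23, 2.52], [-1.04, 4.18], [0, 3.07], [-2.55, 2.55]. Speed limits (rad/s): [2.22, 2.22, 2.57, 3.14, 3.14, 3.14].

### API

Orientations are given as [roll, pitch, yaw] about the fixed x, y, z axes, in that order (R = Rz(yaw) Ry(pitch) Rx(roll)).
In Python, from cell import manip gives the robot as it stands.
- The arm moves only by the shell command python3 -m inch 'ROWS' [FORCE]. ROWS is a JSON object of lists of equal length, an entry for each row: "grip": the opening, from -1 (shut) to 1 (fully open), so that 0 is half open; "travel": the shift along the world's x, y, z in cm, a list of three; "turn": the turn, a rotation vector about the world's x, y, z in degrees, a list of three. A call has 1 to 10 rows; each row is the pose to reach, as a shift and turn from the pose measured when the call began; what a row does not reach only later rows make up. A row lasts 1/8 s, in which the tool goes at most 62.5 mm and 10.7 degrees, less where a joint would pass 70% of its speed; a pose out of reach is approached as far as the arm can. A call with a gripper value outside its range is refused whole. The fingers move at their own pace and stop on an object; FORCE is the grip in N (left out, the last holds). Time passes only in rows, so rows that repeat a pose let the fingers close. It gives the time, the measured TCP pose, the force and the opening at its end, in the units of the state.
- manip.read_state(): the state, without advancing time (a new reading comes with each control period).
- manip.camera(name): name is "scene" or "top" or "wrist"; returns (picture, depth): 420x560x3 uint8, red, green, blue; 420x560 float32, mm along the optical axis (not along the pixel's ray), 0 where there is no reading.
- manip.calibration(name): a dict with "fx", "fy", "cx", "cy" (pixels), "k1" (the pictures are not rectified: a ray, as slopes to the right and down, at radius r is drawn at 1 + k1 r^2 times it, then the intrinsics apply), "world_from_camera" (4x4, takes a point from camera to world coordinates). Camera axes: x right, y up, looking along -z (the intrinsics and any distortion apply to the point x, -y, -z); pixel columns grow to the right and rows downward; lengths in mm; the calibration is good to about 2 mm. A picture is of the moment at which its call begins: read the wrist's pose just before it. calibration takes no time and is no camera call; for the wrist camera it gives the pose at the moment of the call.
- manip.sign_off(): hands the job in, once; it reports no verdict.
Trained networks look in the newest picture that a camera, given by its name, has taken for a name from the list of things; names that differ only in an ending like _2 or _b are one class to them, and where a whole thing is asked for, a point or a joint stands for the part that bears it (a point fixed in the world has none). Each returns a list of dicts, best first, with "p" (0 to 1); they miss things now and then, are a little off and sometimes report something else, mostly with a low value. They report only what shows in the picture. A call takes as long as a camera call. They do not tell look-alikes from the thing itself.
- manip.look_for(camera, label): "bbox" ([left, top, right, bottom] in pixels, round what is visible of it).
The state is a dict: "clock": time; "joints": joint angles; "qd": joint speeds; "effort": joint torques, N m; "eef_pos": TCP position; "eef_rot": TCP orientation; "wrist_force": force on the tool from outside, world axes, zero at the start; "moment": the same for the moment, N m; "finger_gap": finger opening in mm.
Only numpy, scipy, OpenCV 4.12 (cv2) and the standard library are available. Lean on these libraries where they do the work, as an engineer would, in place of code of your own. Each camera call takes 0.05 s, during which the arm holds its last target.

## Working session

There is one attempt and no reset: what is moved stays moved. The work goes in short steps, Python scripts to look and compute and a shell command to move; the robot and the scene stay as the last step left them, time stands still between calls to the robot, and variables do not carry over. Pictures are saved under pics/ and viewed, and the job is handed in when it is done.

```bash
ls; mkdir -p pics; cat > h.py <<'E'
from cell import manip
import numpy as np, cv2
def save(name,fn):
    im,d=manip.camera(name); cv2.imwrite('pics/'+fn+'.png',im[:,:,::-1]); np.save('pics/'+fn+'.npy',d); return im,d
def ray(c,u,v):
    x=(np.asarray(u,float)-c['cx'])/c['fx']; y=(np.asarray(v,float)-c['cy'])/c['fy']
    X,Y=x,y
    for _ in range(20):
        s=1+c['k1']*(X*X+Y*Y); X,Y=x/s,y/s
    return X,Y
def pts(c,u,v,d):
    X,Y=ray(c,u,v); P=np.stack([X*d,-Y*d,-d*np.ones_like(X),np.ones_like(X)],-1)
    return (P@np.array(c['world_from_camera']).T)[...,:3]
def cloud(c,d):
    v,u=np.mgrid[:d.shape[0],:d.shape[1]]
    return pts(c,u,v,d.astype(float))
def proj(c,P):
    T=np.linalg.inv(np.array(c['world_from_camera'])); p=T[:3,:3]@np.asarray(P,float)+T[:3,3]
    x=p[0]/-p[2];y=-p[1]/-p[2]; s=1+c['k1']*(x*x+y*y)
    return c['fx']*x*s+c['cx'],c['fy']*y*s+c['cy']
E
python3 - <<'E'
from h import *
print(manip.read_state())
for n in ['scene','top']:
    save(n,n+'0')
    c=manip.calibration(n); print(n,{k:np.round(v,3).tolist() for k,v in c.items()})
    for l in ['fixture','rack','pin','roller','tape_black','spanner','driver_red','nippers']:
        print(l,[(r['bbox'],round(r['p'],2)) for r in manip.look_for(n,l)[:3]])
E
```

```text
pics
{'clock': 0.0, 'joints': array([ 1.22043087e+00,  3.00454839e-01,  1.52156361e+00, -1.88756761e-05,
        1.32072850e+00, -6.65950089e-02]), 'qd': array([-0.0005518 , -0.00050881, -0.00074925, -0.00156   , -0.00023414,
       -0.00139846]), 'effort': array([ 1.56053084e-03, -5.31818104e+01, -3.52732229e+01,  7.08701368e-02,
        2.45766516e-02, -1.33669610e-04]), 'eef_pos': array([153.90177286, 527.75408075, 204.90264901]), 'eef_rot': array([-3.14043970e+00, -5.85707224e-05,  2.85782686e+00]), 'wrist_force': array([ 1.44264390e-01,  1.75040563e-04, -4.27857397e-01]), 'moment': array([-0.02611235, -0.03296169, -0.01213874]), 'finger_gap': 94.05122730082482}
scene {'fx': 526.068, 'fy': 526.068, 'cx': 273.967, 'cy': 214.914, 'k1': 0.009, 'world_from_camera': [[-0.903, 0.371, -0.215, 236.761], [-0.429, -0.763, 0.483, 881.494], [0.015, 0.529, 0.849, 1259.466], [0.0, 0.0, 0.0, 1.0]]}
fixture [([295.4, 135.8, 340.9, 183.6], 0.64)]
rack [([282.3, 250.9, 319.6, 288.0], 0.86)]
pin []
roller [([321.2, 197.4, 332.6, 210.4], 0.73), ([306.1, 222.4, 319.9, 238.7], 0.58)]
tape_black [([216.6, 333.4, 245.3, 365.2], 0.96)]
spanner [([295.5, 307.3, 320.2, 368.1], 0.58)]
driver_red [([267.5, 189.8, 278.7, 242.3], 0.65)]
nippers [([273.2, 109.0, 290.3, 144.7], 0.63)]
top {'fx': 465.574, 'fy': 465.574, 'cx': 280.354, 'cy': 212.806, 'k1': -0.08, 'world_from_camera': [[0.007, 0.998, -0.061, 443.801], [-1.0, 0.006, -0.009, 190.81], [-0.009, 0.061, 0.998, 1348.734], [0.0, 0.0, 0.0, 1.0]]}
fixture [([346.6, 198.7, 399.4, 237.8], 0.93)]
rack [([229.8, 238.1, 271.3, 267.7], 0.78)]
pin []
roller [([320.0, 241.1, 340.0, 259.6], 0.61), ([284.8, 237.7, 301.8, 252.7], 0.58)]
tape_black [([146.4, 219.8, 171.7, 239.6], 0.55)]
spanner [([168.9, 269.0, 220.3, 292.7], 0.85)]
driver_red [([268.7, 199.7, 296.4, 214.9], 0.72), ([229.1, 239.4, 270.2, 269.9], 0.6)]
nippers [([377.8, 152.2, 423.0, 181.3], 0.74)]
```

View pics/scene0.png

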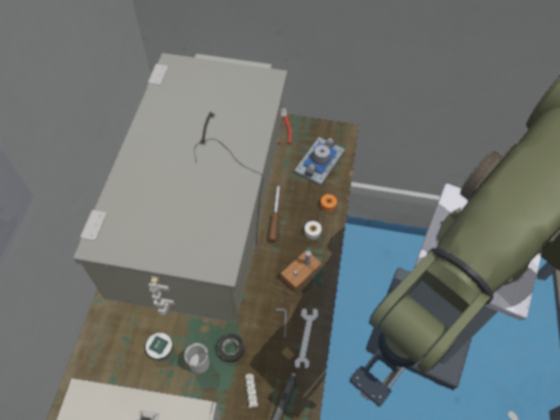

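View pics/top0.png

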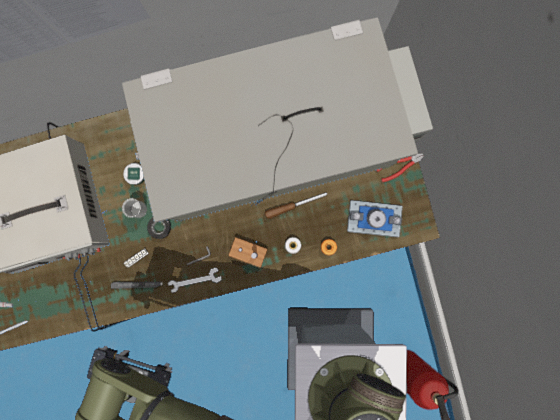

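```bash
python3 - <<'E'
from h import *
im=cv2.imread('pics/top0.png'); a=cv2.resize(im[185:305,200:420],None,fx=3.6,fy=3.6,interpolation=cv2.INTER_CUBIC); cv2.imwrite('pics/top0z.png',a)
im=cv2.imread('pics/scene0.png'); a=cv2.resize(im[120:300,240:400],None,fx=3.3,fy=3.3,interpolation=cv2.INTER_CUBIC); cv2.imwrite('pics/scene0z.png',a)
E
```

```text
(no output)
```

View pics/top0z.png

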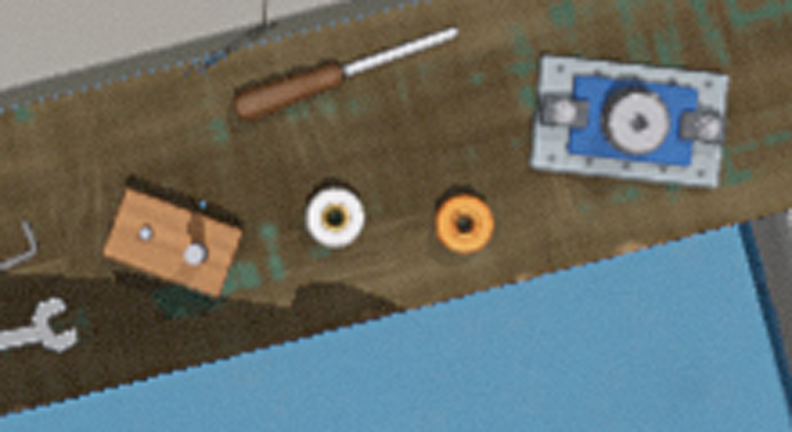

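View pics/scene0z.png

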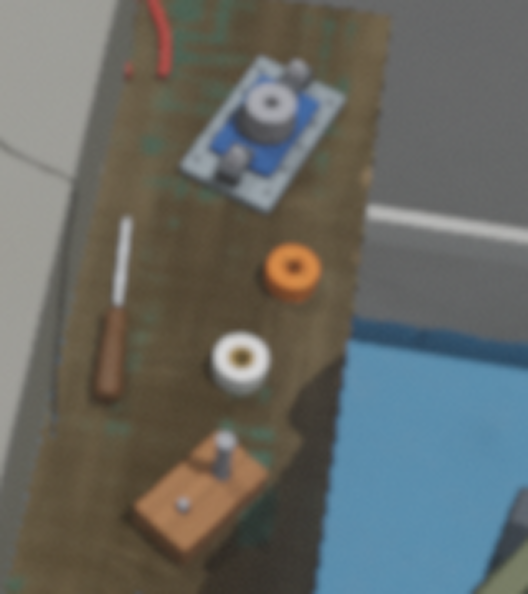

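```bash
python3 - <<'E'
from h import *
c=manip.calibration('top'); d=np.load('pics/top0.npy')
W=np.array(c['world_from_camera'])
def at(u,v,z,c=c):
    X,Y=ray(c,u,v); r=np.array(c['world_from_camera'])[:3,:3]@[X,-Y,-1]; o=np.array(c['world_from_camera'])[:3,3]
    return np.round(o+r*(z-o[2])/r[2],1)
P=cloud(c,d)
for n,u,v,z in [('pin',195,254,83),('dowel',146,233,38),('roller',335,217,24),('boss',637,122,56),('bosshole',641,122,56),('stud1',561,111,46),('stud2',706,125,46),
   ('fix1',541,54,12),('fix2',729,73,12),('fix3',718,187,12),('fix4',531,170,12),('r1',130,187,30),('r2',242,234,30),('r3',216,298,30),('r4',105,253,30)]:
    u=200+(u+.5)/3.6-.5; v=185+(v+.5)/3.6-.5
    print(n,at(u,v,z), np.round(P[int(round(v)),int(round(u))],0), (round(u,1),round(v,1)))
c=manip.calibration('scene'); d=np.load('pics/scene0.npy'); P=cloud(c,d)
for n,u,v,z in [('pin',225,438,83),('roller',241,356,24),('boss',271,102,56)]:
    u=240+(u+.5)/3.3-.5; v=120+(v+.5)/3.3-.5
    print(n,at(u,v,z,c), np.round(P[int(round(v)),int(round(u))],0))
c=manip.calibration('wrist'); print({k:np.round(v,3).tolist() for k,v in c.items()})
E
```

```text
pin [406.  273.4  83. ] [ 444.  191. 1349.] (253.8, 255.2)
dowel [420.7 314.8  38. ] [422. 315.  38.] (240.2, 249.4)
roller [434.1 167.   24. ] [434. 166.   3.] (292.7, 244.9)
boss [508.9 -65.7  56. ] [509. -72.  32.] (376.6, 218.5)
bosshole [508.9 -68.8  56. ] [509. -75.  32.] (377.7, 218.5)
stud1 [517.7  -8.3  46. ] [519.  -8.  38.] (355.5, 215.5)
stud2 [ 507.4 -121.9   46. ] [ 508. -122.   47.] (395.8, 219.4)
fix1 [565.2   2.4  12. ] [565.   1.   0.] (349.9, 199.6)
fix2 [ 550.9 -149.    12. ] [ 551. -151.    3.] (402.1, 204.9)
fix3 [ 459.5 -139.3   12. ] [ 458. -142.   -2.] (399.1, 236.6)
fix4 [472.3  10.6  12. ] [472.   9.  -4.] (347.1, 231.9)
r1 [456.6 328.5  30. ] [456. 331.  -2.] (235.8, 236.6)
r2 [420.3 240.   30. ] [419. 240.   7.] (266.9, 249.6)
r3 [370.1 260.   30. ] [370. 260.   3.] (259.6, 267.4)
r4 [404.6 347.6  30. ] [404. 347.  32.] (228.8, 254.9)
pin [410.  274.7  83. ] [410. 274.  83.]
roller [437.3 168.3  24. ] [439. 159.   7.]
boss [511.  -65.2  56. ] [512. -73.  45.]
{'fx': 292.668, 'fy': 292.668, 'cx': 280.979, 'cy': 209.229, 'k1': -0.029, 'world_from_camera': [[0.28, -0.932, -0.232, 87.185], [0.96, 0.272, 0.067, 546.487], [0.001, -0.242, 0.97, 384.302], [0.0, 0.0, 0.0, 1.0]]}
```

```bash
python3 - <<'E'
from h import *
c=manip.calibration('top'); d=np.load('pics/top0.npy')
P=cloud(c,d)
for b in [500,400,350,274,200,167,100,50,0,-65,-100,-150]:
    s=(np.abs(P[...,1]-b)<4)&(P[...,2]>200)&(P[...,2]<300)&(P[...,0]>300)&(d>0)
    print(b, np.round(np.percentile(P[s][:,0],[0,1,5]),0) if s.any() else None)
E
```

```text
500 [490. 495. 514.]
400 [515. 518. 533.]
350 [529. 531. 546.]
274 [549. 550. 562.]
200 [569. 572. 587.]
167 [577. 580. 594.]
100 [596. 598. 611.]
50 [609. 611. 626.]
0 [623. 625. 640.]
-65 [638. 640. 648.]
-100 [648. 649. 658.]
-150 [722. 723. 727.]
```

```bash
python3 -m inch '{"grip":[0,0,-0.1,-0.1,-0.1,-0.1,-0.1],"travel":[[4,-4,0],[8.5,-8.5,0],[13,-13,0],[17,-17,0],[21,-21,0],[25,-25.5,0],[25,-25.5,0]],"turn":[[0,0,0],[0,0,0],[0,0,0],[0,0,0],[0,0,0],[0,0,0],[0,0,0]]}' 40
python3 - <<'E'
from h import *
print(manip.read_state()['eef_pos'])
c=manip.calibration('wrist')
save('wrist','w1'); import pickle; pickle.dump(c,open('pics/w1.pkl','wb'))
print(manip.look_for('wrist','pin')[:2],manip.look_for('wrist','roller')[:2])
print(proj(c,[408,273.5,83]))
E
```

```text
clock: 1.78
eef_pos: [405.9, 270.4, 205.4]
eef_rot: [-3.141, 0.0, 2.853]
wrist_force: [-0.5, 0.6, -0.0]
finger_gap: 42.4
[405.9316353  270.43703433 205.4040679 ]
[{'bbox': [283.5, 191.5, 291.1, 209.3], 'p': 0.48}] [{'bbox': [131.8, 233.5, 159.7, 266.4], 'p': 0.76}, {'bbox': [200.8, 218.5, 235.8, 254.2], 'p': 0.58}]
(np.float64(285.0456026685104), np.float64(205.00675220192568))
```

View pics/w1.png

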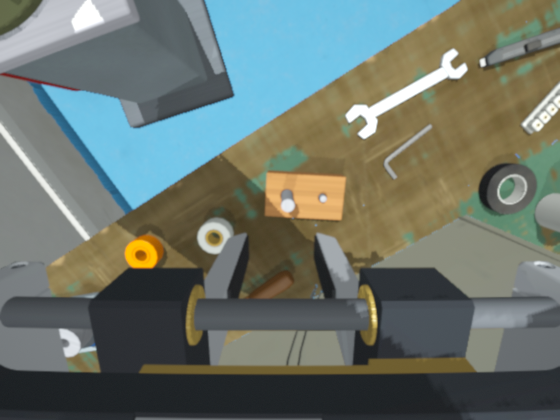

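```bash
cat >> h.py <<'E'
def at(c,u,v,z):
    X,Y=ray(c,u,v); W=np.array(c['world_from_camera']); r=W[:3,:3]@[X,-Y,-1]; o=W[:3,3]
    return np.round(o+r*(z-o[2])/r[2],1)
E
python3 - <<'E'
from h import *
import pickle
c=pickle.load(open('pics/w1.pkl','rb')); d=np.load('pics/w1.npy')
P=cloud(c,d)
s=(P[...,2]>60)&(P[...,2]<95)&(np.hypot(P[...,0]-408,P[...,1]-273)<30)&(d>0)
v,u=np.where(s); print(s.sum(), np.median(u),np.median(v),np.median(P[s],0), P[s].min(0),P[s].max(0))
t=s&(P[...,2]>78); v,u=np.where(t);print(t.sum(),u.mean(),v.mean(),P[t].mean(0))
im=cv2.imread('pics/w1.png'); cv2.imwrite('pics/w1z.png',cv2.resize(im[160:230,190:360],None,fx=4.5,fy=4.5,interpolation=cv2.INTER_CUBIC))
E
```

```text
179 286.0 204.0 [407.56629887 275.17778983  82.3527931 ] [402.57503423 268.00130311  60.02700762] [415.90657845 281.57130419  84.64796381]
141 286.54609929078015 205.4113475177305 [408.98883835 274.87215063  82.52504769]
```

View pics/w1z.png

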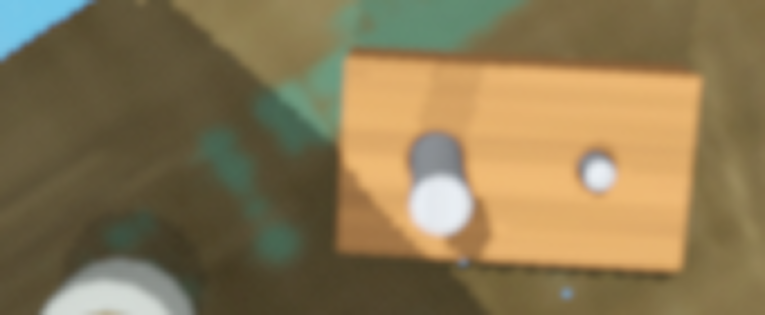

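```bash
python3 -m inch '{"grip":[-0.1,-0.1,-0.1,-0.1,-0.1],"travel":[[0.2,0.3,-4],[0.3,0.5,-9],[0.3,0.5,-13],[0.3,0.5,-16.2],[0.3,0.5,-16.2]],"turn":[[0,0,0],[0,0,0],[0,0,0],[0,0,0],[0,0,0]]}' 40
python3 - <<'E'
from h import *
c=manip.calibration('wrist'); print(manip.read_state()['eef_pos'],manip.read_state()['wrist_force'])
save('wrist','w2')
E
```

```text
clock: 2.55
eef_pos: [404.8, 278.9, 41.9]
eef_rot: [-3.139, -0.003, 2.86]
wrist_force: [-0.6, -0.1, 0.4]
finger_gap: 42.0
[404.81421199 278.87715516  41.94492481] [-0.59350521 -0.09255227  0.43343705]
```

View pics/w2.png

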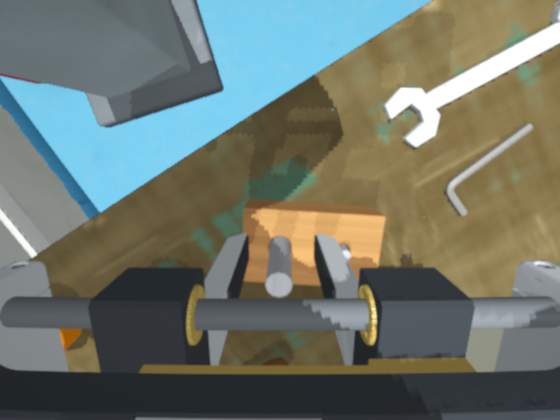

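```bash
python3 -m inch '{"grip":[-0.1],"travel":[[0,0,0]],"turn":[[0,0,0]]}'
python3 - <<'E'
from h import *
s=manip.read_state(); print(s['eef_pos'],s['qd'].round(3))
c=manip.calibration('wrist'); save('wrist','w3')
p=s['eef_pos']
for z in [42,60,80]: print(proj(c,[p[0],p[1],z]),proj(c,[408.5,275,z]))
W=c['world_from_camera']; print(np.round(W,3))
d=np.load('pics/w3.npy'); P=cloud(c,d)
m=(P[...,2]>50)&(P[...,2]<88)&(np.hypot(P[...,0]-407,P[...,1]-277)<13)&(d>0)
v,u=np.where(m);print(m.sum(),np.median(P[m],0))
t=m&(P[...,2]>78);v,u=np.where(t); print(t.sum(),u.mean(),v.mean(),P[t].mean(0),P[t].min(0),P[t].max(0))
E
```

```text
clock: 2.72
eef_pos: [406.2, 280.1, 45.1]
eef_rot: [3.141, 0.0, 2.861]
wrist_force: [-0.4, -0.2, -0.2]
finger_gap: 42.0
[406.23024528 280.12749932  45.12881559] [ 0.011 -0.005 -0.002  0.001  0.01   0.003]
(np.float64(282.23419993282823), np.float64(244.4697990320641)) (np.float64(275.7569152902242), np.float64(249.57515979659053))
(np.float64(282.4047879039466), np.float64(255.20269163921648)) (np.float64(275.2890115055136), np.float64(260.7545100381958))
(np.float64(282.6386200831734), np.float64(269.92022689602754)) (np.float64(274.6486840130266), np.float64(276.0650302355431))
[[ 2.77000e-01 -9.32000e-01 -2.33000e-01  3.39245e+02]
 [ 9.61000e-01  2.69000e-01  6.60000e-02  2.98307e+02]
 [ 2.00000e-03 -2.42000e-01  9.70000e-01  2.23959e+02]
 [ 0.00000e+00  0.00000e+00  0.00000e+00  1.00000e+00]]
975 [405.5670332  276.24889568  81.18834259]
555 275.5945945945946 277.5765765765766 [408.38038106 275.60550639  82.31844288] [401.94069071 268.80217859  78.04084455] [416.34608676 281.88307031  84.60048732]
```

```bash
python3 -m inch '{"grip":[-0.1,-0.1,-0.1],"travel":[[0.2,-0.45,-0.2],[0.2,-0.45,-0.2],[0.2,-0.45,-0.2]],"turn":[[0,0,0],[0,0,0],[0,0,0]]}'
python3 - <<'E'
from h import *
for i in range(4):
    s=manip.read_state(); print(s['clock'],s['eef_pos'],s['joints'].round(4)); manip.camera('wrist')
E
```

```text
clock: 3.15
eef_pos: [408.4, 275.5, 43.3]
eef_rot: [3.14, 0.001, 2.86]
wrist_force: [0.4, -0.4, -0.4]
finger_gap: 42.3
3.15 [408.37556774 275.51249029  43.32157015] [ 5.1900e-01  3.8010e-01  1.8341e+00  4.0000e-04  9.2600e-01 -7.7060e-01]
3.2 [408.32340539 275.55662064  43.25134729] [ 5.1910e-01  3.8020e-01  1.8341e+00  4.0000e-04  9.2600e-01 -7.7060e-01]
3.25 [408.30049218 275.57429003  43.20676629] [ 5.1920e-01  3.8030e-01  1.8341e+00  4.0000e-04  9.2600e-01 -7.7060e-01]
3.3 [408.27213198 275.59548992  43.17236461] [ 5.1920e-01  3.8040e-01  1.8341e+00  4.0000e-04  9.2600e-01 -7.7060e-01]
```

```bash
python3 -m inch '{"grip":[-1,-1,-1,-1,-1,-1],"travel":[[0,0,0],[0,0,0],[0,0,0],[0,0,0],[0,0,0],[0,0,0]],"turn":[[0,0,0],[0,0,0],[0,0,0],[0,0,0],[0,0,0],[0,0,0]]}' 35
```

```text
clock: 4.1
eef_pos: [408.3, 275.6, 43.1]
eef_rot: [3.141, 0.001, 2.86]
wrist_force: [0.3, 0.4, -0.1]
finger_gap: 13.5
```

```bash
python3 -m inch '{"grip":[-1,-1,-1,-1,-1,-1,-1,-1,-1,-1],"travel":[[0,0,1.2],[0,0,3],[0.2,-0.5,5.5],[1.6,-4,7.5],[3.5,-8.5,8.7],[5.5,-13.5,8.7],[7.5,-18.5,8.7],[9.5,-23,8.7],[10.4,-25,8.7],[10.4,-25,8.7]],"turn":[[0,0,0],[0,0,0],[0,0,0],[0,0,0],[0,0,0],[0,0,0],[0,0,0],[0,0,0],[0,0,0],[0,0,0]]}'
python3 -m inch '{"grip":[-1,-1],"travel":[[0,0,0],[0,0,0]],"turn":[[0,0,0],[0,0,0]]}'
python3 - <<'E'
from h import *
import pickle
s=manip.read_state(); print(s['clock'],s['eef_pos'],s['eef_rot'],s['finger_gap'])
c=manip.calibration('wrist'); save('wrist','w4'); pickle.dump((c,s),open('pics/w4.pkl','wb'))
print(manip.look_for('wrist','fixture')[:1]); print(proj(c,[510,-67,56]))
im=cv2.imread('pics/w4.png'); cv2.imwrite('pics/w4z.png',cv2.resize(im[130:330,100:360],None,fx=3,fy=3,interpolation=cv2.INTER_CUBIC))
E
```

```text
clock: 5.35
eef_pos: [512.5, 24.5, 130.6]
eef_rot: [3.141, 0.001, 2.858]
wrist_force: [0.1, 0.5, -0.7]
finger_gap: 13.4
clock: 5.6
eef_pos: [512.2, 25.3, 130.9]
eef_rot: [3.141, 0.001, 2.859]
wrist_force: [-0.5, -0.4, -1.1]
finger_gap: 13.5
5.6 [512.19949909  25.28891962 130.89524716] [3.14055332e+00 7.53082514e-04 2.85938402e+00] 13.48664896611936
[{'bbox': [122.2, 176.2, 271.2, 280.8], 'p': 0.84}]
(np.float64(184.84800135861317), np.float64(240.53243654256556))
```

View pics/w4z.png

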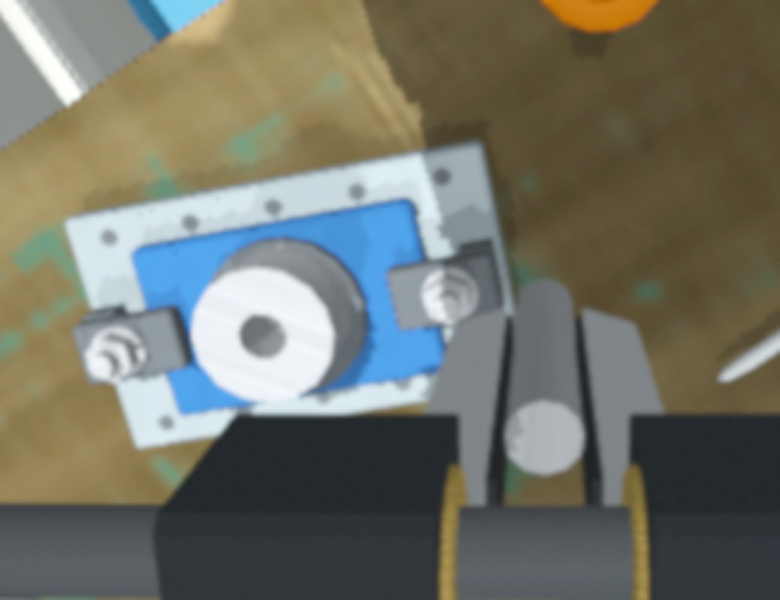

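```bash
python3 - <<'E'
from h import *
import pickle
c,s=pickle.load(open('pics/w4.pkl','rb')); im=cv2.imread('pics/w4.png'); d=np.load('pics/w4.npy')
S=6; z=cv2.resize(im[200:280,140:260],None,fx=S,fy=S,interpolation=cv2.INTER_CUBIC)
hsv=cv2.cvtColor(z,cv2.COLOR_BGR2HSV)
m=((hsv[...,2]>185)&(hsv[...,1]<60)).astype(np.uint8)
cs,h=cv2.findContours(m,cv2.RETR_CCOMP,cv2.CHAIN_APPROX_NONE)
for k,q in enumerate(cs):
    A=cv2.contourArea(q)
    if A>1000:
        hull=cv2.convexHull(q); e=cv2.fitEllipse(q); u=140+(e[0][0]+.5)/S-.5; v=200+(e[0][1]+.5)/S-.5
        print(A,h[0][k],(u,v),np.array(e[1])/S,at(c,u,v,56))
P=cloud(c,d)
for (u,v) in [(175,240),(187,228),(200,245),(187,254)]: print(P[v,u].round(1))
p=s['eef_pos']; print('pin top px exp',proj(c,[p[0],p[1],p[2]+40]),'foot',proj(c,[p[0],p[1],p[2]-35]),'seen top',100+545/3,130+437/3,'at',at(c,281.5,275.5,p[2]+40))
cv2.imwrite('pics/m4.png',np.hstack([z,cv2.merge([m*255]*3)])[:, :800])
E
```

```text
19072.5 [ 3  0  2 -1] (154.47935485839844, 263.780029296875) [29.12711334 39.43266042] [ 523.8 -103.    56. ]
4170.0 [ 6  4 -1 -1] (244.74413045247394, 229.28150685628256) [ 8.93523979 19.86537298] [515.  -10.6  56. ]
72984.0 [ 8  5  7 -1] (196.42532348632812, 244.8255615234375) [42.99082438 79.78135173] [516.9 -58.2  56. ]
5952.0 [-1 -1 -1  6] (186.81101989746094, 241.58456420898438) [13.70327632 15.383063  ] [511.5 -65.6  56. ]
4104.0 [ 9  6 -1 -1] (244.1638692220052, 207.20417277018228) [ 8.84782473 18.98999405] [495.2  -4.7  56. ]
19843.0 [-1  8 10 -1] (106.95269775390625, 183.29298528035483) [ 63.79508972 100.65106201] [ 440.7 -114.6   56. ]
[507.2 -76.   55.1]
[499.2 -60.7  56.2]
[517.6 -54.5  57.3]
[523.1 -69.9  55.7]
pin top px exp (np.float64(282.7635017713692), np.float64(274.31985718785126)) foot (np.float64(282.02640530165814), np.float64(229.5426148867147)) seen top 281.66666666666663 275.66666666666663 at [512.7  24.5 170.9]
```

```bash
python3 -m inch '{"grip":[-1,-1,-1,-1,-1,-1],"travel":[[0,-3,0],[-0.1,-6.5,0],[-0.12,-9,0],[-0.12,-9.01,-2],[-0.12,-9.01,-3.4],[-0.12,-9.01,-3.4]],"turn":[[0,0,0],[0,0,0],[0,0,0],[0,0,0],[0,0,0],[0,0,0]]}'
python3 -m inch '{"grip":[-1,-1],"travel":[[0,0,0],[0,0,0]],"turn":[[0,0,0],[0,0,0]]}'
python3 - <<'E'
from h import *
import pickle
s=manip.read_state(); print(s['clock'],s['eef_pos'],s['eef_rot'],s['finger_gap'])
c=manip.calibration('wrist'); save('wrist','w5'); pickle.dump((c,s),open('pics/w5.pkl','wb'))
im=cv2.imread('pics/w5.png'); cv2.imwrite('pics/w5z.png',cv2.resize(im[180:330,180:380],None,fx=4,fy=4,interpolation=cv2.INTER_CUBIC))
E
```

```text
clock: 6.45
eef_pos: [510.6, -64.4, 95.9]
eef_rot: [3.141, -0.001, 2.86]
wrist_force: [0.2, -0.3, -0.6]
finger_gap: 13.5
clock: 6.7
eef_pos: [510.8, -64.2, 96.4]
eef_rot: [3.141, -0.001, 2.86]
wrist_force: [-0.2, 0.3, -0.7]
finger_gap: 13.5
6.7 [510.82601332 -64.17981758  96.41940057] [ 3.14067187e+00 -5.16506140e-04  2.86049302e+00] 13.47010112607619
```

View pics/w5z.png

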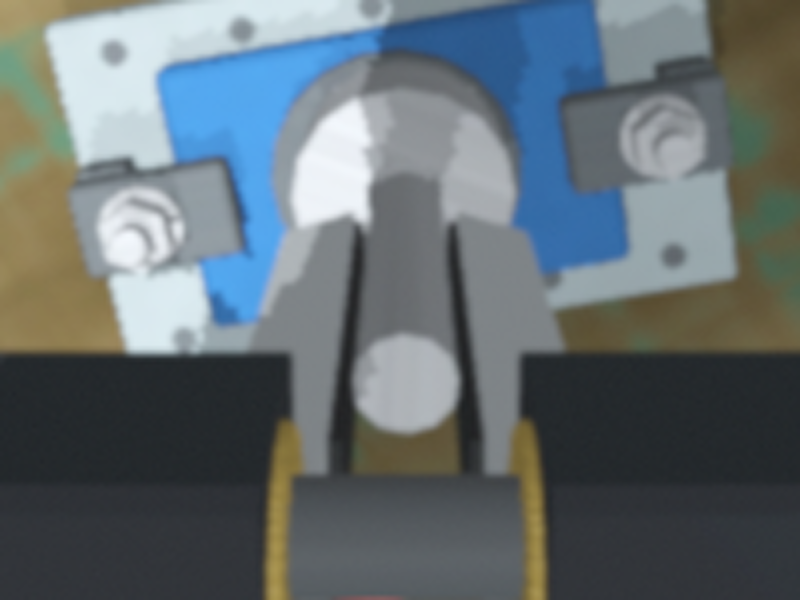

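```bash
python3 -m inch '{"grip":[-1,-1,-1,-1],"travel":[[0.01,-0.06,-0.3],[0.01,-0.06,-0.5],[0.01,-0.06,-0.55],[0.01,-0.06,-0.6]],"turn":[[0,0,0],[0,0,0],[0,0,0],[0,0,0]]}'
python3 - <<'E'
from h import *
s=manip.read_state(); print(s['eef_pos'].round(2),s['wrist_force'].round(2),s['moment'].round(2))
E
```

```text
clock: 7.25
eef_pos: [510.9, -64.9, 90.3]
eef_rot: [3.141, -0.001, 2.86]
wrist_force: [-0.5, -0.5, -1.2]
finger_gap: 13.6
[510.91 -64.87  90.34] [-0.48 -0.47 -1.18] [ 0.    0.04 -0.04]
```

```bash
python3 -m inch '{"grip":[-1,-1,-1],"travel":[[0,0,-0.05],[0,0,-0.1],[0,0,-0.1]],"turn":[[0,0,0],[0,0,0],[0,0,0]]}'
python3 - <<'E'
from h import *
s=manip.read_state(); print(s['eef_pos'].round(2),s['wrist_force'].round(2),s['moment'].round(2))
E
```

```text
clock: 7.62
eef_pos: [510.9, -64.9, 89.3]
eef_rot: [3.141, -0.001, 2.86]
wrist_force: [-0.3, -0.4, -1.4]
finger_gap: 13.6
[510.88 -64.86  89.31] [-0.29 -0.44 -1.39] [-0.06 -0.03  0.04]
```

```bash
python3 -m inch '{"grip":[-1,-1,-1,-1],"travel":[[0,0,-0.07],[0,0,-0.14],[0,0,-0.2],[0,0,-0.2]],"turn":[[0,0,0],[0,0,0],[0,0,0],[0,0,0]]}'
python3 - <<'E'
from h import *
s=manip.read_state(); print(s['eef_pos'].round(2),s['wrist_force'].round(2),s['moment'].round(2))
E
```

```text
clock: 8.12
eef_pos: [510.9, -64.9, 87.3]
eef_rot: [3.141, -0.001, 2.86]
wrist_force: [0.1, 0.1, -1.5]
finger_gap: 13.5
[510.88 -64.87  87.29] [ 0.12  0.06 -1.46] [-0.02 -0.04 -0.03]
```

```bash
python3 -m inch '{"grip":[-1,-1,-1,-1,-1],"travel":[[0,0,-0.1],[0,0,-0.2],[0,0,-0.3],[0,0,-0.4],[0,0,-0.4]],"turn":[[0,0,0],[0,0,0],[0,0,0],[0,0,0],[0,0,0]]}'
python3 - <<'E'
from h import *
s=manip.read_state(); print(s['eef_pos'].round(2),s['wrist_force'].round(2),s['moment'].round(2))
save('wrist','w6')
im=cv2.imread('pics/w6.png'); cv2.imwrite('pics/w6z.png',cv2.resize(im[180:330,180:380],None,fx=4,fy=4,interpolation=cv2.INTER_CUBIC))
E
```

```text
clock: 8.75
eef_pos: [510.8, -64.9, 83.2]
eef_rot: [3.141, -0.001, 2.86]
wrist_force: [-0.9, 0.2, -0.6]
finger_gap: 13.4
[510.82 -64.87  83.16] [-0.92  0.15 -0.62] [ 0.01  0.01 -0.03]
```

View pics/w6z.png

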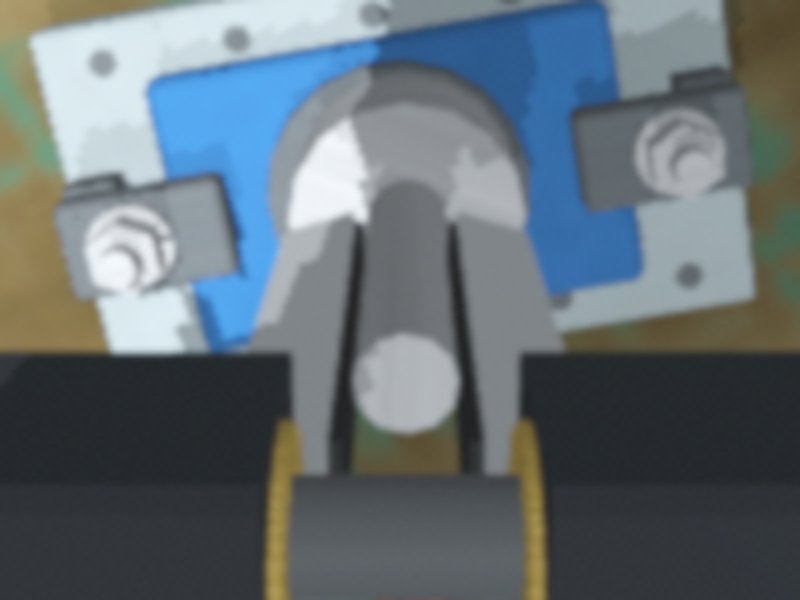

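The pin keeps its place in the fingers (top at (405,383) in the zoom) and its visible length gets shorter, so it is entering the hole without force. I'll continue down.

```bash
python3 -m inch '{"grip":[-1,-1,-1,-1,-1,-1,-1,-1],"travel":[[0,0,-0.2],[0,0,-0.4],[0,0,-0.6],[0,0,-0.8],[0,0,-1.0],[0,0,-1.2],[0,0,-1.3],[0,0,-1.3]],"turn":[[0,0,0],[0,0,0],[0,0,0],[0,0,0],[0,0,0],[0,0,0],[0,0,0],[0,0,0]]}'
python3 - <<'E'
from h import *
s=manip.read_state(); print(s['eef_pos'].round(2),s['wrist_force'].round(2),s['moment'].round(2))
E
```

```text
clock: 9.8
eef_pos: [510.8, -64.9, 70.2]
eef_rot: [3.141, -0.001, 2.86]
wrist_force: [-0.0, 0.8, -1.4]
finger_gap: 13.3
[510.84 -64.87  70.19] [-0.03  0.83 -1.36] [-0.04  0.02 -0.01]
```

```bash
python3 -m inch '{"grip":[-1,-1,-1,-1,-1],"travel":[[0,0,-0.15],[0,0,-0.3],[0,0,-0.4],[0,0,-0.45],[0,0,-0.45]],"turn":[[0,0,0],[0,0,0],[0,0,0],[0,0,0],[0,0,0]]}'
python3 - <<'E'
from h import *
s=manip.read_state(); print(s['eef_pos'].round(2),s['wrist_force'].round(2),s['moment'].round(2))
E
```

```text
clock: 10.42
eef_pos: [510.8, -64.9, 65.7]
eef_rot: [3.141, -0.001, 2.86]
wrist_force: [-0.1, -0.9, -1.4]
finger_gap: 13.3
[510.83 -64.86  65.67] [-0.11 -0.89 -1.43] [ 0.04 -0.   -0.01]
```

```bash
python3 -m inch '{"grip":[-1,-1,-1],"travel":[[0,0,-0.05],[0,0,-0.1],[0,0,-0.1]],"turn":[[0,0,0],[0,0,0],[0,0,0]]}'
python3 - <<'E'
from h import *
s=manip.read_state(); print(s['eef_pos'].round(2),s['wrist_force'].round(2),s['moment'].round(2))
E
```

```text
clock: 10.8
eef_pos: [511.0, -64.9, 65.1]
eef_rot: [3.141, -0.0, 2.86]
wrist_force: [-1.8, 0.2, 5.1]
finger_gap: 13.6
[510.98 -64.91  65.06] [-1.83  0.17  5.12] [0.08 0.35 0.  ]
```

```bash
python3 -m inch '{"grip":[-1,-1],"travel":[[0,0,-0.06],[0,0,-0.06]],"turn":[[0,0,0],[0,0,0]]}'
python3 - <<'E'
from h import *
s=manip.read_state(); print(s['eef_pos'].round(2),s['wrist_force'].round(2),s['moment'].round(2))
E
```

```text
clock: 11.05
eef_pos: [511.1, -64.9, 65.0]
eef_rot: [3.141, 0.0, 2.86]
wrist_force: [-2.3, 0.3, 8.4]
finger_gap: 13.0
[511.11 -64.93  65.03] [-2.27  0.34  8.44] [ 0.07  0.76 -0.  ]
```

```bash
python3 -m inch '{"grip":[-0.2,-0.2,-0.2,-0.2],"travel":[[0,0,0],[0,0,0],[0,0,0],[0,0,0]],"turn":[[0,0,0],[0,0,0],[0,0,0],[0,0,0]]}'
python3 - <<'E'
from h import *
s=manip.read_state(); print(s['eef_pos'].round(2),s['wrist_force'].round(2))
c=manip.calibration('wrist'); im,d=save('wrist','w7')
p=s['eef_pos'];P=cloud(c,d)
m=(P[...,2]>98)&(P[...,2]<115)&(np.hypot(P[...,0]-p[0],P[...,1]-p[1])<15)
v,u=np.where(m);print(m.sum(),u.mean(),v.mean(),P[m].mean(0).round(1)); print(proj(c,[p[0],p[1],105]))
E
```

```text
clock: 11.55
eef_pos: [511.1, -64.9, 64.9]
eef_rot: [3.141, -0.0, 2.86]
wrist_force: [0.1, -0.3, -0.8]
finger_gap: 37.9
[511.08 -64.93  64.93] [ 0.05 -0.3  -0.81]
628 280.6496815286624 272.70063694267515 [510.3 -65.8 104.1]
(np.float64(282.71781002979066), np.float64(274.35331537293825))
```

View pics/w7.png

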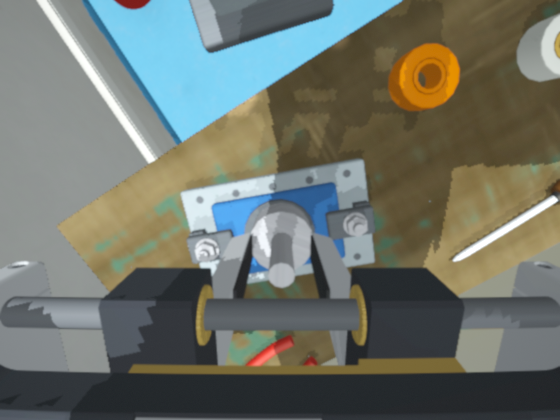

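Pin stands free in the hub: its top is at (281,273), z ≈ 104–105, fully home. Next is the roller.

```bash
python3 -m inch '{"grip":[-0.2,-0.2,0.3,0.3,0.3,0.3,0.3,0.3,0.3,0.3],"travel":[[0,0,2.5],[0,0,6],[-0.3,1,8.5],[-1.5,5,9],[-3,9.5,9],[-4.7,14.5,9],[-6.2,19,8],[-7.2,22.2,7],[-7.5,23.2,6],[-7.5,23.2,6]],"turn":[[0,0,0],[0,0,0],[0,0,0],[0,0,0],[0,0,0],[0,0,0],[0,0,0],[0,0,0],[0,0,0],[0,0,0]]}'
python3 -m inch '{"grip":[0.3,0.3],"travel":[[0,0,0],[0,0,0]],"turn":[[0,0,0],[0,0,0]]}'
python3 - <<'E'
from h import *
import pickle
s=manip.read_state(); print(s['clock'],s['eef_pos'].round(2),s['finger_gap'])
c=manip.calibration('wrist'); im,d=save('wrist','w8'); pickle.dump((c,s),open('pics/w8.pkl','wb'))
print(manip.look_for('wrist','roller')[:2],proj(c,[436,167,24]))
E
```

```text
clock: 12.85
eef_pos: [435.8, 166.9, 124.3]
eef_rot: [3.141, -0.001, 2.861]
wrist_force: [-0.2, 0.8, -0.1]
finger_gap: 61.0
clock: 13.1
eef_pos: [436.3, 166.2, 124.6]
eef_rot: [3.141, -0.001, 2.86]
wrist_force: [-0.1, -0.8, 0.6]
finger_gap: 61.1
13.1 [436.28 166.15 124.61] 61.10570725658075
[{'bbox': [168.0, 205.0, 210.9, 251.0], 'p': 0.79}, {'bbox': [262.2, 180.4, 309.5, 229.8], 'p': 0.64}] (np.float64(282.47271320939444), np.float64(208.54824304702566))
```

View pics/w8.png

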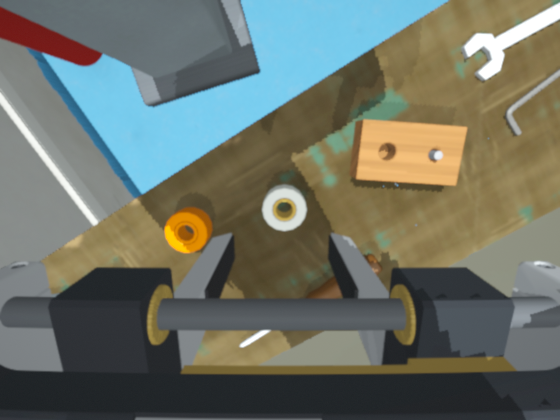

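```bash
python3 - <<'E'
from h import *
import pickle
c,s=pickle.load(open('pics/w8.pkl','rb')); im=cv2.imread('pics/w8.png'); d=np.load('pics/w8.npy')
S=6; u0,v0=250,170; z=cv2.resize(im[v0:v0+75,u0:u0+75],None,fx=S,fy=S,interpolation=cv2.INTER_CUBIC)
hsv=cv2.cvtColor(z,cv2.COLOR_BGR2HSV)
m=((hsv[...,2]>190)&(hsv[...,1]<50)).astype(np.uint8)
cs,_=cv2.findContours(m,cv2.RETR_EXTERNAL,cv2.CHAIN_APPROX_NONE); q=max(cs,key=cv2.contourArea); e=cv2.fitEllipse(cv2.convexHull(q))
u=u0+(e[0][0]+.5)/S-.5; v=v0+(e[0][1]+.5)/S-.5; print((u,v),np.array(e[1])/S,at(c,u,v,24))
P=cloud(c,d)
t=(P[...,2]>18)&(P[...,2]<30)&(np.hypot(P[...,0]-436,P[...,1]-167)<35); print(t.sum(),P[t].mean(0).round(1),P[t].min(0).round(1),P[t].max(0).round(1))
print('orange',at(c,188,228,24),'driver',at(c,375,262,15))
cv2.imwrite('pics/w8z.png',z)
E
```

```text
(284.00361887613934, 208.97212982177734) [41.90497589 43.0242157 ] [436.8 168.3  24. ]
1287 [436.6 167.8  23.5] [415.7 145.8  18.1] [458.9 189.4  25.7]
orange [428.9  70.5  24. ] driver [522.1 245.1  15. ]
```

View pics/w8z.png

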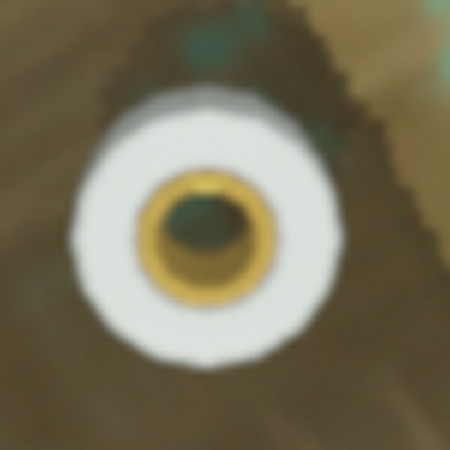

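```bash
python3 -m inch '{"grip":[0.3,0.3,0.3,0.3,0.3,0.3],"travel":[[0.06,0.2,-4],[0.06,0.22,-8],[0.06,0.22,-10.5],[0.06,0.22,-11.6],[0.06,0.22,-11.9],[0.06,0.22,-11.9]],"turn":[[0,0,0],[0,0,0],[0,0,0],[0,0,0],[0,0,0],[0,0,0]]}'
python3 -m inch '{"grip":[0.3,0.3],"travel":[[0,0,0],[0,0,0]],"turn":[[0,0,0],[0,0,0]]}'
```

```text
clock: 13.95
eef_pos: [437.3, 168.7, 6.3]
eef_rot: [3.141, 0.0, 2.86]
wrist_force: [0.1, 0.6, 0.2]
finger_gap: 61.2
clock: 14.2
eef_pos: [437.6, 168.8, 6.9]
eef_rot: [3.14, 0.001, 2.86]
wrist_force: [-0.6, 0.1, 0.2]
finger_gap: 61.0
```

Go down another 3.5 mm and settle, then close.

```bash
python3 -m inch '{"grip":[0.3,0.3,-1,-1,-1,-1,-1],"travel":[[-0.06,-0.05,-0.35],[-0.06,-0.05,-0.35],[-0.06,-0.05,-0.35],[-0.06,-0.05,-0.35],[-0.06,-0.05,-0.35],[-0.06,-0.05,-0.35],[-0.06,-0.05,-0.35]],"turn":[[0,0,0],[0,0,0],[0,0,0],[0,0,0],[0,0,0],[0,0,0],[0,0,0]]}' 15
python3 - <<'E'
from h import *
import pickle
s=manip.read_state(); print(s['clock'],s['eef_pos'].round(2),s['finger_gap'],s['wrist_force'])
c=manip.calibration('wrist'); im,d=save('wrist','w9'); pickle.dump((c,s),open('pics/w9.pkl','wb'))
E
```

```text
clock: 15.08
eef_pos: [437.0, 168.3, 3.4]
eef_rot: [3.14, 0.001, 2.86]
wrist_force: [0.2, 0.9, 0.7]
finger_gap: 43.6
15.075 [437.   168.3    3.37] 43.581152896959225 [0.1877797  0.86936479 0.70256946]
```

View pics/w9.png

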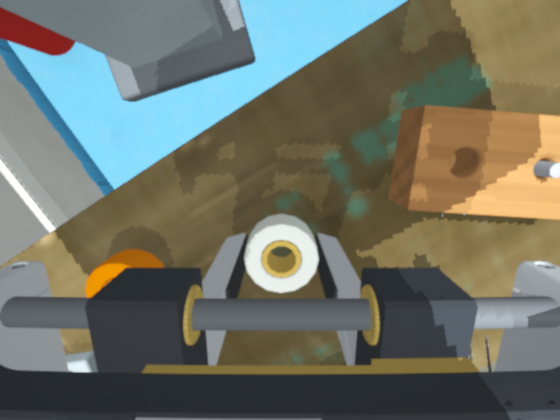

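```bash
python3 - <<'E'
from h import *
import pickle
c,s=pickle.load(open('pics/w9.pkl','rb')); im=cv2.imread('pics/w9.png'); p=s['eef_pos']
S=6; u0,v0=240,210; z=cv2.resize(im[v0:v0+90,u0:u0+90],None,fx=S,fy=S,interpolation=cv2.INTER_CUBIC)
hsv=cv2.cvtColor(z,cv2.COLOR_BGR2HSV)
m=((hsv[...,2]>175)&(hsv[...,1]<60)).astype(np.uint8)
cs,h=cv2.findContours(m,cv2.RETR_CCOMP,cv2.CHAIN_APPROX_NONE)
for k,q in enumerate(cs):
    if cv2.contourArea(q)>3000:
        e=cv2.fitEllipse(cv2.convexHull(q)); u=u0+(e[0][0]+.5)/S-.5; v=v0+(e[0][1]+.5)/S-.5
        print(h[0][k][3],(u,v),np.array(e[1])/S,at(c,u,v,24),at(c,u,v,24)[:2]-p[:2])
cv2.imwrite('pics/w9z.png',z)
im=cv2.imread('pics/w7.png'); cv2.imwrite('pics/w7z.png',cv2.resize(im[240:300,250:310],None,fx=8,fy=8,interpolation=cv2.INTER_CUBIC))
W=np.array(c['world_from_camera']); W[:2,3]-=p[:2]; W[2,3]-=p[2]; c['world_from_camera']=W; 
pickle.dump(c,open('pics/crel.pkl','wb'))  # camera relative to tcp (yaw 2.86)
E
```

```text
-1 (281.20454661051434, 257.6008555094401) [69.50246175 73.77727254] [435.9 167.8  24. ] [-1.09717446 -0.49903704]
0 (280.97591400146484, 258.56566365559894) [37.53849538 40.06742859] [436.4 167.6  24. ] [-0.59717446 -0.69903704]
```

View pics/w7z.png

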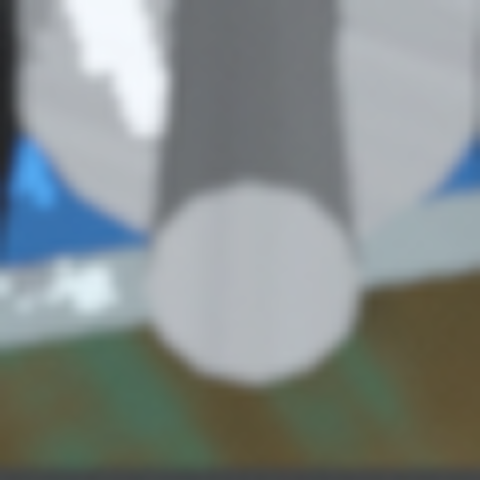

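View pics/w9z.png

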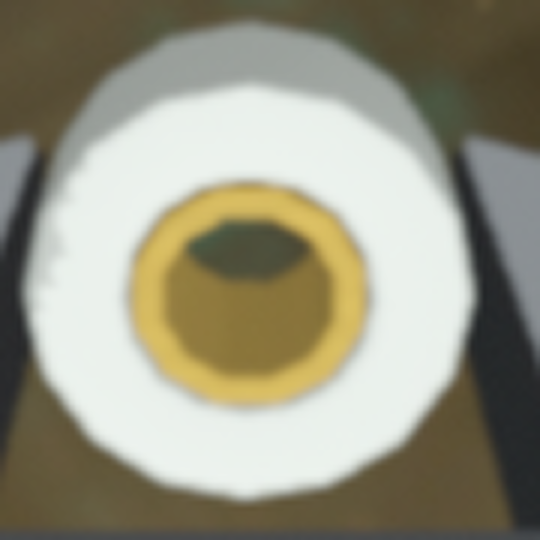

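```bash
python3 - <<'E'
from h import *
import pickle
c=pickle.load(open('pics/crel.pkl','rb'))
a=at(c,281.3,275.06,40.1); b=at(c,280.98,258.57,20.6); b2=at(c,240+248.5/6-.5,210+296.5/6-.5,20.6)
print(a,b,b2)
E
```

```text
[ 0.1 -0.8 40.1] [-0.6 -0.7 20.6] [-0.4 -0.8 20.6]
```

```bash
python3 -m inch '{"grip":[-1,-1,-1,-1,-1,-1,-1,-1,-1,-1],"travel":[[0,0,2],[0,0,6],[0.3,-1,10],[1.5,-5,12.2],[3,-9.5,12.2],[4.5,-14,12.2],[5.8,-18,12.2],[6.9,-21.5,12.2],[7.47,-23.32,12.2],[7.47,-23.32,12.2]],"turn":[[0,0,0],[0,0,0],[0,0,0],[0,0,0],[0,0,0],[0,0,0],[0,0,0],[0,0,0],[0,0,0],[0,0,0]]}' 20
python3 -m inch '{"grip":[-1,-1],"travel":[[0,0,0],[0,0,0]],"turn":[[0,0,0],[0,0,0]]}'
python3 - <<'E'
from h import *
import pickle
s=manip.read_state(); print(s['clock'],s['eef_pos'].round(2),s['eef_rot'].round(4),s['finger_gap'],s['wrist_force'])
c=manip.calibration('wrist'); im,d=save('wrist','w10'); pickle.dump((c,s),open('pics/w10.pkl','wb'))
im=cv2.imread('pics/w10.png'); cv2.imwrite('pics/w10z.png',cv2.resize(im[200:310,230:340],None,fx=5,fy=5,interpolation=cv2.INTER_CUBIC))
print(proj(c,[511.2,-65.7,105]))
E
```

```text
clock: 16.38
eef_pos: [511.6, -65.3, 125.1]
eef_rot: [3.14, 0.001, 2.859]
wrist_force: [-0.2, 0.6, -1.5]
finger_gap: 43.6
clock: 16.62
eef_pos: [511.5, -64.3, 125.2]
eef_rot: [3.14, 0.001, 2.86]
wrist_force: [-0.3, 0.5, -2.0]
finger_gap: 43.4
16.625 [511.51 -64.31 125.19] [3.1399e+00 6.0000e-04 2.8600e+00] 43.41839463743781 [-0.25973958  0.50433285 -1.97639597]
(np.float64(280.1153462183854), np.float64(236.09401167914044))
```

View pics/w10z.png

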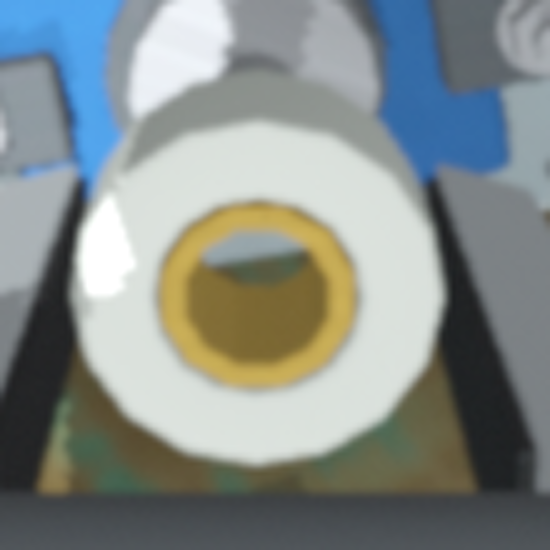

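```bash
python3 -m inch '{"grip":[-1,-1,-1,-1,-1],"travel":[[0.02,-0.06,-0.4],[0.02,-0.06,-0.9],[0.02,-0.06,-1.4],[0.02,-0.06,-1.9],[0.02,-0.06,-2.2]],"turn":[[0,0,0],[0,0,0],[0,0,0],[0,0,0],[0,0,0]]}'
python3 - <<'E'
from h import *
s=manip.read_state(); print(s['clock'],s['eef_pos'].round(2),s['finger_gap'],s['wrist_force'].round(2))
save('wrist','w11')
im=cv2.imread('pics/w11.png'); cv2.imwrite('pics/w11z.png',cv2.resize(im[200:310,230:340],None,fx=5,fy=5,interpolation=cv2.INTER_CUBIC))
E
```

```text
clock: 17.3
eef_pos: [511.7, -65.0, 102.8]
eef_rot: [3.14, 0.0, 2.86]
wrist_force: [-0.3, 0.0, -0.2]
finger_gap: 43.8
17.3 [511.65 -65.04 102.77] 43.751517382445805 [-0.3   0.02 -0.23]
```

View pics/w11z.png

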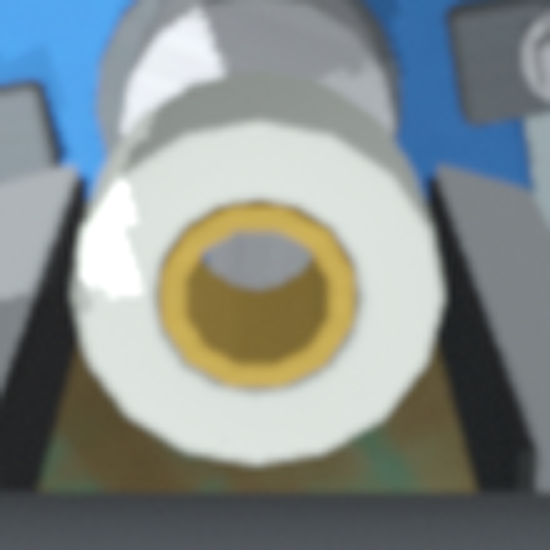

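The bore is over the pin top and there is no contact force. I'll continue down.

```bash
python3 -m inch '{"grip":[-1,-1,-1,-1,-1,-1,-1],"travel":[[0,0,-0.5],[0,0,-1.0],[0,0,-1.5],[0,0,-2.0],[0,0,-2.5],[0,0,-2.8],[0,0,-2.8]],"turn":[[0,0,0],[0,0,0],[0,0,0],[0,0,0],[0,0,0],[0,0,0],[0,0,0]]}'
```

```text
clock: 18.23
eef_pos: [511.5, -65.0, 74.4]
eef_rot: [3.14, -0.0, 2.86]
wrist_force: [0.5, -0.9, -1.1]
finger_gap: 43.5
```

```bash
python3 -m inch '{"grip":[-1,-1,-1,-1,-1,-1],"travel":[[0,0,-0.4],[0,0,-0.8],[0,0,-1.1],[0,0,-1.3],[0,0,-1.4],[0,0,-1.4]],"turn":[[0,0,0],[0,0,0],[0,0,0],[0,0,0],[0,0,0],[0,0,0]]}'
```

```text
clock: 18.98
eef_pos: [511.5, -65.0, 60.3]
eef_rot: [3.14, -0.0, 2.86]
wrist_force: [-0.7, -1.0, -1.4]
finger_gap: 43.5
```

```bash
python3 -m inch '{"grip":[-1,-1,-1],"travel":[[0,0,-0.05],[0,0,-0.1],[0,0,-0.1]],"turn":[[0,0,0],[0,0,0],[0,0,0]]}'
```

```text
clock: 19.35
eef_pos: [511.5, -65.0, 59.4]
eef_rot: [3.14, -0.0, 2.86]
wrist_force: [0.4, 1.0, -1.7]
finger_gap: 43.4
```

```bash
python3 -m inch '{"grip":[0.3,0.3,0.3,0.3],"travel":[[0,0,0],[0,0,0],[0,0,0],[0,0,0]],"turn":[[0,0,0],[0,0,0],[0,0,0],[0,0,0]]}'
python3 - <<'E'
from h import *
s=manip.read_state(); print(s['eef_pos'].round(2),s['wrist_force'].round(2))
c=manip.calibration('wrist'); im,d=save('wrist','w12'); P=cloud(c,d)
m=(np.hypot(P[...,0]-511,P[...,1]+65.5)<21)
for a,b in [(70,90),(100,110)]:
    t=m&(P[...,2]>a)&(P[...,2]<b); print(t.sum(),P[t].mean(0).round(1))
cv2.imwrite('pics/w12z.png',cv2.resize(im[180:320,200:360,::-1],None,fx=4,fy=4,interpolation=cv2.INTER_CUBIC))
E
```

```text
clock: 19.85
eef_pos: [511.5, -65.0, 59.4]
eef_rot: [3.14, -0.0, 2.86]
wrist_force: [-0.3, -0.5, -0.3]
finger_gap: 61.0
[511.53 -65.04  59.39] [-0.29 -0.5  -0.27]
3074 [507.2 -64.1  79.5]
634 [510.6 -65.8 104.3]
```

View pics/w12z.png

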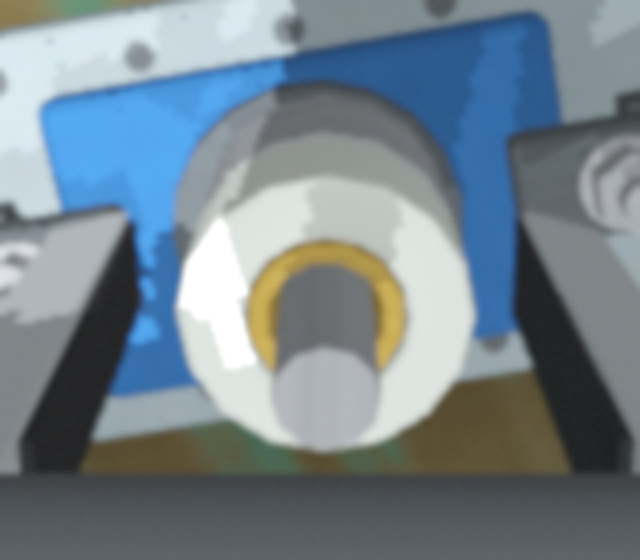

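Roller sits flat (top z ≈ 79.5, expected 80) around the upright pin. I'll retreat upwards and check.

```bash
python3 -m inch '{"grip":[0.3,0.3,0.3,0.3,0.3,0.3,0.3],"travel":[[0,0,2],[0,0,5],[0,0,8],[0,0,11],[-2,3,13],[-5,7,14],[-5,7,14]],"turn":[[0,0,0],[0,0,0],[0,0,0],[0,0,0],[0,0,0],[0,0,0],[0,0,0]]}'
python3 -m inch '{"grip":[0.3,0.3],"travel":[[0,0,0],[0,0,0]],"turn":[[0,0,0],[0,0,0]]}'
python3 - <<'E'
from h import *
c=manip.calibration('wrist'); im,d=save('wrist','w13'); P=cloud(c,d)
m=(np.hypot(P[...,0]-511,P[...,1]+65.5)<24)
for a,b in [(76,86),(100,110)]:
    t=m&(P[...,2]>a)&(P[...,2]<b); A=np.c_[P[t][:,:2]-P[t][:,:2].mean(0),np.ones(t.sum())]; print(t.sum(),P[t].mean(0).round(1),np.linalg.lstsq(A,P[t][:,2],rcond=None)[0].round(3))
save('scene','scene1'); a=cv2.imread('pics/scene1.png'); cv2.imwrite('pics/s1z.png',cv2.resize(a[120:220,270:380],None,fx=5,fy=5,interpolation=cv2.INTER_CUBIC))
E
```

```text
clock: 20.78
eef_pos: [460.7, 6.6, 200.5]
eef_rot: [3.14, 0.002, 2.862]
wrist_force: [1.2, 0.1, 0.9]
finger_gap: 60.7
clock: 21.02
eef_pos: [461.0, 6.1, 200.1]
eef_rot: [3.14, 0.001, 2.862]
wrist_force: [-0.6, -0.1, -0.5]
finger_gap: 61.3
470 [514.4 -54.6  79.5] [ 1.2000e-02 -2.4000e-02  7.9521e+01]
73 [513.2 -62.5 104.4] [ 7.10000e-02 -3.10000e-02  1.04417e+02]
```

View pics/w13.png

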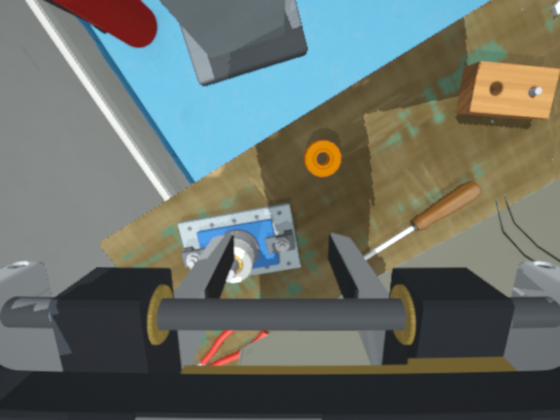

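View pics/scene1.png

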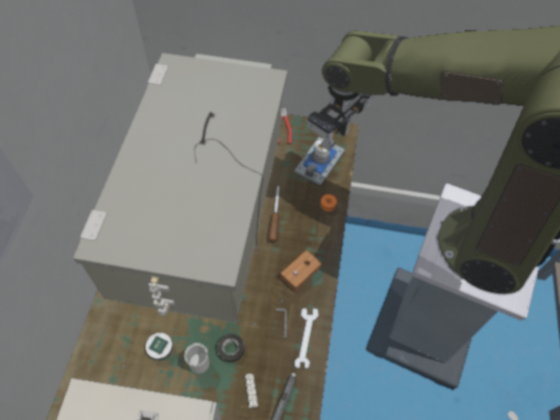

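The gripper is clear and the roller sits flat on the hub (around (238,262) in the wrist view, partly behind a finger). The scene view shows the rack hole empty and the tools where they were, so I'm handing in.

```bash
python3 -c "
from cell import manip
s=manip.read_state();print(s['clock'],s['wrist_force'].round(1));print(manip.sign_off())"
```

```text
21.125 [-0.3 -0.4 -0. ]
the job is handed in; nothing more can be done
None
```

The belt tensioner is assembled and handed in at 21.1 s of the 72 s allowed; the hand-in gives no verdict.

- **Pin:** I gripped it 54 mm above its foot and found the hole with the wrist camera. It entered at the first light probe, so no search by feel was needed. It reached the bottom at the expected height, and I pressed it home with at most about 8 N by the readings at the end of each move. After release its top measured 104–105 mm above the bench, where 105 mm is fully home.
- **Roller:** I lowered it over the pin without noticeable contact force, to within about half a millimetre of the boss, and let go. Its top then measured 79.5 mm (80 expected), level within about 0.03 rad.
- **Other things:** in the last scene picture the spanner, screwdriver, nippers, tape and orange look-alike looked unmoved, though I did not measure them. The gripper was well clear of everything.

- **Weak checks:** after the last move a finger partly hid the roller and pin in the wrist view. The slope fitted to the small visible part of the pin's top (about 0.08) is therefore not a reliable tilt reading. The unobstructed picture before the retreat showed the pin standing upright.

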